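# Click the small polish tin up out of its caddy well

### The arm

A 6-joint arm with a two-finger parallel gripper is mounted at the origin on the work surface. World frame = base frame: x ahead of the robot, y to its left, z up, the work surface at z = 0. Lengths are in mm, angles in rad, forces in N, time in s.
With the tool pointing down it reaches from about 300 to 875 mm from the base axis. Payload 6.4 kg.
Tool frame: the origin (TCP) lies on the centre line of the jaws, within the pads' length; the fingertips stand 22 mm ahead of it and the grasp point (between the pads) lies 3 mm ahead of it (bot.tip_extent is the distance from the TCP to the fingertips, in mm); z points along the fingers, y is the line along which they close (so a half turn about z gives the same grasp; the last joint's range is limited). The gripper opens to 88 mm and grips with 3 to 60 N. Pads are 18 mm wide; open, the fingers measure 123 mm over their backs; the gripper's body (75 mm by 187 mm) begins 45 mm behind the grasp point.
Start: joints at [0.918, 0.181, 1.607, -0, 1.354, -0.206], TCP at [248.438, 518.575, 260.714] pointing down, gripper open.
Joint ranges: [-2.99, 2.99], [-0.89, 2.07], [0.3, 2.58], [-1.14, 4.28], [0, 2.63], [-3.12, 3.12]. Speed limits (rad/s): [2.57, 2.57, 3.01, 3.14, 3.14, 3.14].

### API

Orientations are given as a unit quaternion [x, y, z, w].
In Python, from plant import get_state, grab_frame, bot, spotter gives the robot as it stands.
- The arm moves only by the tool jog_arm, never from a script. Its argument "commands" is a list of rows, each a list of 7 numbers: the shift along the world's x, y, z in mm, then the turn, a rotation vector about the world's x, y, z in rad, then the closure, from -1 (fully open) to 1 (shut). A call has 1 to 12 rows; each row shifts and turns the commanded pose from where the row before left it; what a row does not reach is not made up. A row lasts 1/10 s, in which the tool goes at most 50 mm and 8.59 degrees, less where a joint would pass 70% of its speed; a pose out of reach is approached as far as the arm can. A call is refused whole if a number of a shift passes 50 or a number of a turn 0.15, either way. A call with a gripper value outside its range is refused whole. The fingers move at their own pace and stop on an object; the grip force is fixed at half the most. Time passes only in rows, so rows that do not move let the fingers close. It gives the time, the measured TCP pose, the force, the opening and the grip force at its end, in the units of the state.
- get_state(): the state, without advancing time (a new reading comes with each control period).
- grab_frame(name): name is "scene" or "top" or "wrist"; returns a dict with "frame" (384x512x3 uint8, red, green, blue), "vfov" (degrees; the focal length in pixels is half the picture's height over the tangent of half this angle, whatever the lens; pixels are square), "cx", "cy" (the principal point, pixels), "R" (3x3) and "t" (3): a world point X has camera coordinates R X + t; the wrist camera has in their place "T_tool_cam" (4x4, takes a point from camera to tool coordinates, whose origin is the TCP and whose axes are the flange's). Camera axes: x right, y down, z forward; pixel columns grow to the right and rows downward; lengths in mm; the calibration is good to about 2 mm. A picture is of the moment at which its call begins: read the wrist's pose just before it. There is no depth.
- bot.hand_in(): hands the job in; it is judged then, once.
Trained networks look in a picture, given as the dict that the camera call returned (one of the last four; its "shot" number tells which), for a name from the list of things; names that differ only in an ending like _2 or _b are one class to them, and where a whole thing is asked for, a point or a joint stands for the part that bears it (a point fixed in the world has none). Each returns a list of dicts, best first, with "conf" (0 to 1); they miss things now and then, are a little off and sometimes report something else, mostly with a low value. They report only what shows in the picture. A call takes as long as a camera call. They do not tell look-alikes from the thing itself.
- spotter.look_for(picture, name): "xyz" ([x, y, z] in mm, in the coordinates of the camera as it stood for that picture, good to about 4 mm: the middle of the surface that is visible of it).
- spotter.place_of(picture, name): "xyz" ([x, y, z] in mm, in the coordinates of the camera as it stood for that picture, good to about 4 mm: a listed point, or the origin of a listed thing).
The state is a dict: "t": time; "qpos": joint angles; "qvel": joint speeds; "joint_efforts": joint torques, N m; "position": TCP position; "eef_rot": TCP orientation; "wrist_force": force on the tool from outside, world axes, zero at the start; "wrist_torque": the same for the moment, N m; "width": finger opening in mm; "gripper_force": force on a finger pad.
Only numpy, scipy, OpenCV 4.12 (cv2) and the standard library are available. Lean on these libraries where they do the work, as an engineer would, in place of code of your own. Each camera call takes 0.05 s, during which the arm holds its last target. There are 200 camera calls.

### The job

Get the smaller shoe polish tin out of the grey caddy: push it down so that its click lift lets go, let it rise and stand proud by itself, then lift it out and set it gently, right way up, wholly on the round cork mat. Leave the larger tin clicked down in its own well.

Things in the scene. Friction and masses are not known exactly. Their poses are not given: they have to be found in the camera images.
- small_tin: The smaller of the two closed round steel polish tins sunk in the grey caddy: 58 mm diameter, 25 mm high, about 80 g; origin at the centre of its underside, z up. At the start its lid is level with the caddy's top, so it cannot be gripped. Clicked up, it stands 16 mm proud of the caddy's top and can be gripped across its diameter in any direction. It has 3 mm of play all round in its well.
- small_well (a point): Centre of the 64 mm mouth of the small tin's well, level with the caddy's flat top, 75 mm above the shelf; the caddy (190 x 105 mm) is fixed. The tin sits on a push-push lift: push the lid's middle 7 mm straight down to a hard stop (spring about 5 N; stop at 12 N), let go, and in about 0.7 s it rises 16 mm. Under 6 mm it may spring back level; pushed fully when up, it clicks down again.
- big_tin: The larger polish tin, plain steel, 76 mm diameter and 25 mm high, its lid level with the caddy's top in the 82 mm well beside the small one, 85 mm centre to centre, on a push-push lift of the same kind. Origin at the centre of its underside. Leave it alone: it must not be clicked up.
- cork_mat: Round cork mat, 120 mm diameter, 5 mm thick, fixed flat on the shelf to the left or right of the caddy. Origin at the centre of its underside, so its top is 5 mm above the origin.
Mind the look-alikes: they are no part of the job. Several things have the shape of the cork_mat; the one meant has the colours described above.

How it is judged:
By the outcome, as a careful person would: the job done as asked, in the order asked, and still so for the second after the job is handed in, with the robot touching nothing.
It also fails if it takes over 50 s, if anything falls off the work surface, if the arm or the gripper's body presses on something with over 40 N, if the wrist force passes 120 N, or if a joint passes its speed limit or range.

## Working session

There is one attempt and no reset: what is moved stays moved. The work goes in short steps, Python scripts to look and compute and a tool call to move; the robot and the scene stay as the last step left them, time stands still between calls to the robot, and variables do not carry over. Pictures are saved under pics/ and viewed, at most 10 in all, crops included, and the job is handed in when it is done.

Besides the shell and the picture viewer there is one more tool, called after "Request:" by a JSON object that holds its "fn" and its "kwargs". jog_arm: Moves the arm, as the interface text tells. Its arguments: {"type":"object","properties":{"commands":{"type":"array"}},"required":["commands"]}

```bash
mkdir -p pics
cat > h.py <<'E'
import numpy as np,cv2
from plant import get_state,grab_frame,bot,spotter
from scipy.spatial.transform import Rotation as Ro
def cam(p,s=None):
    # returns Rwc, C (camera->world)
    if 'R' in p:
        R=np.array(p['R']);return R.T,-R.T@np.array(p['t'])
    T=np.array(p['T_tool_cam']);Rt=Ro.from_quat(s['eef_rot']).as_matrix()
    return Rt@T[:3,:3],Rt@T[:3,3]+np.array(s['position'])
def f(p): return p['frame'].shape[0]/2/np.tan(np.radians(p['vfov'])/2)
def ray(p,u,v,z,s=None):
    R,C=cam(p,s);d=R@np.array([(u-p['cx'])/f(p),(v-p['cy'])/f(p),1]);return C+d*(z-C[2])/d[2]
def pix(p,X,s=None):
    R,C=cam(p,s);c=R.T@(np.array(X)-C);return (c[:2]/c[2]*f(p)+[p['cx'],p['cy']]).round(1)
def shot(n,name=None):
    s=get_state();p=grab_frame(n)
    if name: cv2.imwrite('pics/'+name+'.png',p['frame'][:,:,::-1])
    return s,p
def find(p,s,names,fn=spotter.place_of):
    R,C=cam(p,s)
    for n in names:
        for r in fn(p,n)[:4]:
            X=R@np.array(r['xyz'])+C;print(n,round(r['conf'],2),X.round(1),pix(p,X,s))
E
python3 - <<'E'
from h import *
for n in ['scene','top']:
    s,p=shot(n,n+'1');print(n,p['frame'].shape,cam(p,s)[1]);find(p,s,['small_tin','small_well','big_tin','cork_mat'])
print(s)
a=cv2.imread('pics/scene1.png');b=cv2.imread('pics/top1.png')
cv2.imwrite('pics/both.png',cv2.resize(np.vstack([a,b]),None,fx=.78,fy=.78,interpolation=cv2.INTER_AREA))
E
```

```text
scene (384, 512, 3) [ 951.37751676 -724.84092101  878.28301281]
small_tin 0.66 [541.2 -43.5  50.2] [253.  247.9]
small_well 0.95 [541.1 -46.5  75.5] [252.4 241. ]
big_tin 0.93 [561.7  35.1  51.8] [277.2 230.7]
cork_mat 0.93 [361.1 163.1   0.6] [236.7 190.6]
cork_mat 0.75 [6.119e+02 3.980e+02 2.000e-01] [351.8 176.4]
cork_mat 0.67 [306.4 324.7  -1.1] [250.3 156.8]
cork_mat 0.58 [371.8 486.8   4. ] [293.7 137.2]
top (384, 512, 3) [ 381.81202325   73.61012167 1146.30499466]
small_tin 0.3 [542.5 -47.2  79.9] [312.1 157.5]
small_well 0.98 [541.6 -48.5  76.4] [312.5 158.1]
big_tin 0.58 [560.5  38.3  50.3] [275.7 152.5]
cork_mat 0.95 [370.3 488.6   1. ] [ 99.1 232.2]
cork_mat 0.92 [610.1 393.7   4.2] [136.6 138.2]
cork_mat 0.87 [361.8 159.8   3.4] [228.2 234.1]
cork_mat 0.83 [459.8 329.7  -2.4] [161.8 196.4]
{'t': 0.25, 'qpos': array([ 9.17679911e-01,  1.81145197e-01,  1.60743871e+00,  8.38159200e-06,
        1.35383234e+00, -2.06273874e-01]), 'qvel': array([-2.45563287e-04, -3.10204529e-03, -2.72168199e-03,  1.64959016e-05,
       -5.30953788e-05, -5.49478411e-04]), 'joint_efforts': array([ 1.49749423e-03, -4.33494437e+01, -3.41638005e+01,  7.01645622e-02,
        3.60010180e-02, -1.36853068e-04]), 'position': array([248.30096451, 518.38068991, 260.30795921]), 'eef_rot': array([ 2.21568012e-01,  9.75144834e-01, -3.72657784e-04, -1.75272593e-04]), 'wrist_force': array([-0.00632651, -0.16048644,  0.76197326]), 'wrist_torque': array([ 0.02402676, -0.02516723,  0.02510487]), 'gripper_force': 0.0, 'width': 88.10938743509784}
```

View pics/top1.png

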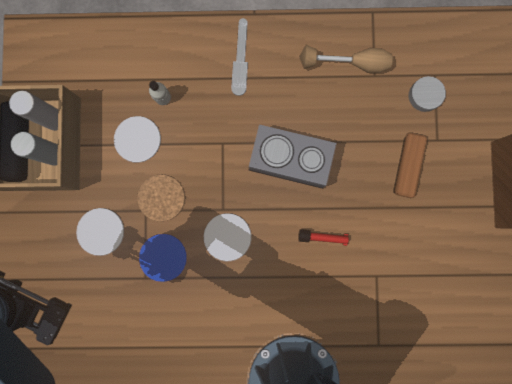

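The top view shows the caddy at about (292,155), with the big tin at (276,151) and the small tin at (312,159). The cork-coloured mat is at (161,198); the blue and white discs are look-alikes. I'll move above the small well, with the jaw line across the caddy's long axis.

Request:
{"fn": "jog_arm", "kwargs": {"commands": [[21,-40,0,0,0,-0.112,-1],[21,-40,0,0,0,-0.112,-1],[21,-40,0,0,0,-0.112,-1],[21,-40,0,0,0,-0.112,-1],[21,-40,0,0,0,-0.112,-1],[21,-40,0,0,0,-0.112,-1],[21,-40,0,0,0,-0.112,-1],[21,-40,0,0,0,-0.112,-1],[21,-40,0,0,0,-0.112,-1],[21,-40,0,0,0,-0.112,-1],[21,-40,0,0,0,-0.112,-1],[21,-40,0,0,0,-0.112,-1]]}}

```text
t: 1.7
position: [501.1, 36.7, 261.0]
eef_rot: [0.782, 0.623, 0.0, 0.0]
wrist_force: [0.6, -0.4, 0.5]
width: 88.2
gripper_force: 0.0
```

Request:
{"fn": "jog_arm", "kwargs": {"commands": [[21,-40,0,0,0,0,-1],[20,-40,0,0,0,0,-1],[0,0,0,0,0,0,-1],[0,0,0,0,0,0,-1]]}}

```text
t: 2.1
position: [541.4, -42.2, 260.3]
eef_rot: [0.781, 0.624, -0.0, -0.0]
wrist_force: [-0.1, -0.5, 0.2]
width: 88.3
gripper_force: 0.0
```

Run:
```python
from h import *
s,p=shot('wrist','w1');print(s['position'],s['eef_rot'],s['width'],s['wrist_force'])
find(p,s,['small_tin','small_well','big_tin'])
s,p=shot('top');print(ray(p,161,198,5));find(p,s,['cork_mat','small_well'])
h=cv2.cvtColor(p['frame'],cv2.COLOR_RGB2HSV)[165:230,130:195];
print(p['frame'][198,161],p['frame'][198,175])
```

```text
[541.38461533 -42.20359174 260.34205569] [ 7.81159841e-01  6.24330876e-01 -1.54949954e-04 -4.85414858e-04] 88.30381115448968 [-0.14488315 -0.45360405  0.20990268]
small_tin 0.79 [539.4 -46.   50.5] [254.2 175.7]
big_tin 0.6 [560.3  34.8  52.1] [256.5  97.1]
[455.24087306 330.08566073   5.        ]
cork_mat 0.97 [455.5 330.   -3.8] [161.8 198.1]
cork_mat 0.9 [305.4 325.7   2.2] [162.8 257.2]
cork_mat 0.83 [610.1 395.6   2.9] [136.  138.3]
cork_mat 0.8 [360.4 162.2   4.9] [227.2 234.7]
small_well 0.68 [543.8 -46.1  74.8] [311.4 157.3]
[170 132 101] [158 124  93]
```

View pics/w1.png

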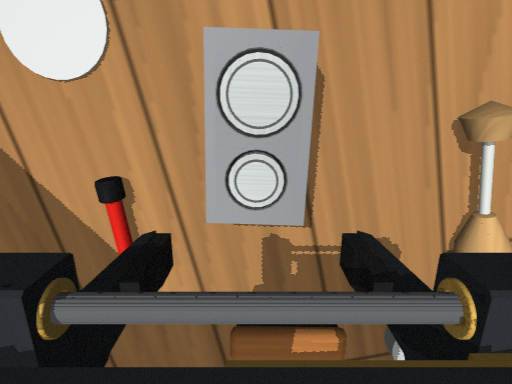

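The wrist view shows the small tin's lid at about (256,180) and the big one at (259,92), with the jaw line square to the caddy. I'll refine the lid centre from this picture and close the fingers.

Run:
```python
from h import *
s,p=shot('wrist')
g=cv2.GaussianBlur(cv2.cvtColor(p['frame'],cv2.COLOR_RGB2GRAY),(3,3),0)
c=cv2.HoughCircles(g,cv2.HOUGH_GRADIENT,1,40,param1=120,param2=22,minRadius=22,maxRadius=46)
for x in c[0][:5]:
    P=ray(p,x[0],x[1],75,s);Q=ray(p,x[0]+x[2],x[1],75,s);print(x,P.round(1),np.linalg.norm(P-Q).round(1))
print(s['position'])
```

```text
[259.5  94.5  33.6] [563.3  37.9  75. ] 32.2
[256.5 181.5  26.8] [541.8 -45.4  75. ] 27.8
[431.5 315.5  44.3] [ 709.6 -251.4   75. ] 52.8
[541.23950473 -40.38698853 260.96448252]
```

Request:
{"fn": "jog_arm", "kwargs": {"commands": [[0,-5,-30,0,0,0,1],[0,0,-30,0,0,0,1],[0,0,-30,0,0,0,1],[0,0,-30,0,0,0,1],[0,0,-15,0,0,0,1],[0,0,0,0,0,0,1],[0,0,0,0,0,0,1],[0,0,0,0,0,0,1]]}}

```text
t: 3.3
position: [542.7, -46.7, 127.5]
eef_rot: [0.78, 0.625, 0.001, 0.001]
wrist_force: [-0.0, -0.5, -0.6]
width: 26.3
gripper_force: 0.0
```

Request:
{"fn": "jog_arm", "kwargs": {"commands": [[0,0,-10,0,0,0,1],[0,0,-10,0,0,0,1],[0,0,-7,0,0,0,1],[0,0,0,0,0,0,1],[0,0,-2,0,0,0,1],[0,0,-2,0,0,0,1],[0,0,0,0,0,0,1]]}}

```text
t: 4.0
position: [541.2, -46.4, 94.6]
eef_rot: [0.78, 0.625, -0.0, -0.0]
wrist_force: [-2.1, 0.7, 3.3]
width: 0.5
gripper_force: 1.8
```

Request:
{"fn": "jog_arm", "kwargs": {"commands": [[0,0,-2,0,0,0,1],[0,0,-2,0,0,0,1],[0,0,0,0,0,0,1]]}}

```text
t: 4.3
position: [541.6, -46.4, 90.7]
eef_rot: [0.78, 0.625, 0.0, 0.0]
wrist_force: [-1.3, 1.3, 4.1]
width: 0.1
gripper_force: 2.1
```

Request:
{"fn": "jog_arm", "kwargs": {"commands": [[0,0,-1,0,0,0,1],[0,0,0,0,0,0,1]]}}

```text
t: 4.5
position: [541.7, -46.5, 90.6]
eef_rot: [0.78, 0.625, 0.0, 0.0]
wrist_force: [-5.8, 1.9, 11.9]
width: 0.3
gripper_force: 5.9
```

Request:
{"fn": "jog_arm", "kwargs": {"commands": [[0,0,-1,0,0,0,1],[0,0,0,0,0,0,1]]}}

```text
t: 4.7
position: [541.8, -46.5, 90.5]
eef_rot: [0.78, 0.625, -0.0, 0.0]
wrist_force: [-9.1, 2.5, 20.1]
width: 0.6
gripper_force: 10.0
```

Hard stop reached (the force jumps while z stays put). Retreating straight up and opening.

Request:
{"fn": "jog_arm", "kwargs": {"commands": [[0,0,20,0,0,0,1],[0,0,40,0,0,0,1],[0,0,40,0,0,0,-1],[0,0,40,0,0,0,-1],[0,0,30,0,0,0,-1],[0,0,0,0,0,0,-1],[0,0,0,0,0,0,-1],[0,0,0,0,0,0,-1],[0,0,0,0,0,0,-1],[0,0,0,0,0,0,-1],[0,0,0,0,0,0,-1]]}}

```text
t: 5.8
position: [541.1, -46.4, 257.8]
eef_rot: [0.78, 0.625, -0.0, -0.001]
wrist_force: [-0.2, -0.5, -0.1]
width: 70.3
gripper_force: 0.0
```

Run:
```python
from h import *
s,p=shot('wrist','w2');print(s['position'],s['wrist_force'])
g=cv2.GaussianBlur(cv2.cvtColor(p['frame'],cv2.COLOR_RGB2GRAY),(3,3),0)
c=cv2.HoughCircles(g,cv2.HOUGH_GRADIENT,1,40,param1=120,param2=22,minRadius=22,maxRadius=50)
for x in c[0][:5]:
  for z in (75,91):
    P=ray(p,x[0],x[1],z,s);Q=ray(p,x[0]+x[2],x[1],z,s);print(x,z,P.round(1),np.linalg.norm(P-Q).round(1))
find(p,s,['small_tin','big_tin'])
```

```text
[541.13729347 -46.35461534 257.82115207] [-0.16372284 -0.5093378  -0.0572418 ]
[258.5  86.5  33.6] 75 [563.5  39.1  75. ] 31.6
[258.5  86.5  33.6] 91 [563.3  38.5  91. ] 30.0
[255.5 180.5  23.2] 75 [540.8 -49.3  75. ] 23.8
[255.5 180.5  23.2] 91 [541.7 -45.3  91. ] 22.6
[391.5 314.5  46. ] 75 [ 661.3 -242.7   75. ] 54.0
[391.5 314.5  46. ] 91 [ 655.9 -228.7   91. ] 51.2
[62.5 31.5 44.9] 75 [401.6 123.4  75. ] 40.4
[62.5 31.5 44.9] 91 [409.8 118.3  91. ] 38.3
big_tin 0.88 [563.   33.9  52.8] [259.  93.]
```

View pics/w2.png

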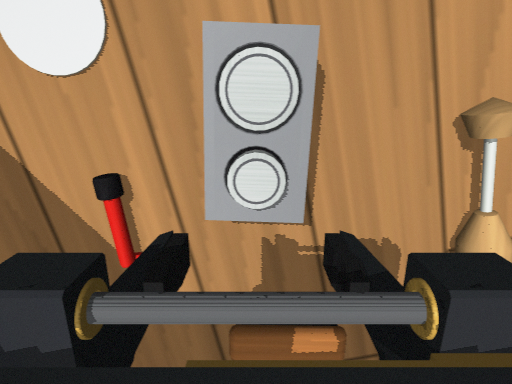

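The small tin now stands proud: its lid at (256,180) looks larger, with a dark well crescent above it. The big tin is still level. Next I'll descend around the small tin.

Request:
{"fn": "jog_arm", "kwargs": {"commands": [[0,0,-20,0,0,0,-1],[0,0,-30,0,0,0,-1],[0,0,-30,0,0,0,-1],[0,0,-30,0,0,0,-1],[0,0,-20,0,0,0,-1],[0,0,-15,0,0,0,-1],[0,0,-8,0,0,0,-1],[0,0,0,0,0,0,-1],[0,0,0,0,0,0,-1]]}}

```text
t: 6.85
position: [542.1, -46.6, 106.6]
eef_rot: [0.78, 0.625, 0.0, 0.001]
wrist_force: [0.5, 0.2, -0.4]
width: 88.0
gripper_force: 0.0
```

Request:
{"fn": "jog_arm", "kwargs": {"commands": [[0,0,-6,0,0,0,-1],[0,0,0,0,0,0,-1],[0,0,0,0,0,0,1],[0,0,0,0,0,0,1],[0,0,0,0,0,0,1],[0,0,0,0,0,0,1],[0,0,0,0,0,0,1],[0,0,0,0,0,0,1]]}}

```text
t: 7.65
position: [541.5, -46.5, 99.9]
eef_rot: [0.78, 0.625, 0.0, 0.0]
wrist_force: [0.0, 0.2, 0.2]
width: 57.2
gripper_force: 30.0
```

Request:
{"fn": "jog_arm", "kwargs": {"commands": [[0,0,5,0,0,0,1],[0,0,10,0,0,0,1],[0,0,20,0,0,0,1],[0,0,25,0,0,0,1],[0,0,20,0,0,0,1],[0,0,10,0,0,0,1],[0,0,0,0,0,0,1]]}}

```text
t: 8.35
position: [542.5, -46.7, 191.7]
eef_rot: [0.78, 0.625, 0.001, 0.002]
wrist_force: [0.6, 0.4, -1.0]
width: 57.4
gripper_force: 30.0
```

Request:
{"fn": "jog_arm", "kwargs": {"commands": [[-4,16,0,0,0,0,1],[-8,34,0,0,0,0,1],[-8,34,0,0,0,0,1],[-8,34,0,0,0,0,1],[-8,34,0,0,0,0,1],[-8,34,0,0,0,0,1],[-8,34,0,0,0,0,1],[-8,34,0,0,0,0,1],[-8,34,0,0,0,0,1],[-8,34,0,0,0,0,1],[-7,34,0,0,0,0,1],[-3,20,0,0,0,0,1]]}}

```text
t: 9.55
position: [452.6, 332.1, 188.0]
eef_rot: [0.78, 0.626, -0.001, -0.001]
wrist_force: [0.2, -0.4, -0.3]
width: 57.1
gripper_force: 30.0
```

Request:
{"fn": "jog_arm", "kwargs": {"commands": [[0,0,0,0,0,0,1],[0,0,0,0,0,0,1],[0,0,0,0,0,0,1]]}}

```text
t: 9.85
position: [454.9, 328.8, 188.9]
eef_rot: [0.781, 0.625, -0.001, -0.0]
wrist_force: [0.9, 0.1, -0.9]
width: 56.8
gripper_force: 30.0
```

Run:
```python
from h import *
s,p=shot('scene','s2');print(s['position'],s['width'],s['wrist_force'])
find(p,s,['small_tin','big_tin','cork_mat'])
cv2.imwrite('pics/s2c.png',cv2.resize(p['frame'][100:300,150:450,::-1],None,fx=2.5,fy=2.5))
```

```text
[454.88743228 328.80105284 188.89082787] 56.81214106461544 [ 0.90850504  0.13993216 -0.9070671 ]
small_tin 0.73 [457.7 330.1 153.2] [298.  127.4]
big_tin 0.96 [560.9  33.6  52.7] [276.6 230.6]
cork_mat 0.82 [374.1 488.6   2.4] [294.6 137.5]
cork_mat 0.73 [304.  323.   -1.8] [249.4 157. ]
cork_mat 0.6 [608.3 389.4   0.8] [349.6 177.3]
cork_mat 0.57 [463.9 327.2  -7.1] [295.8 174.5]
```

View pics/s2c.png

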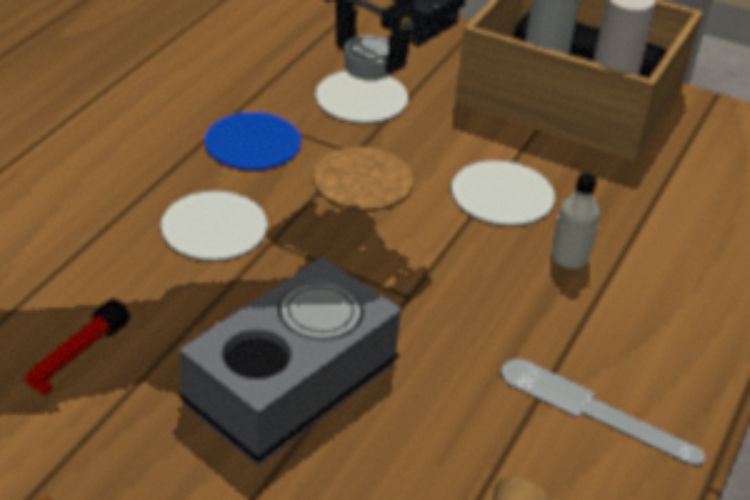

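The tin is level in the jaws at crop (370,57), above the cork mat at crop (363,178). The big tin is still flush and the small well is empty. Lowering now.

Request:
{"fn": "jog_arm", "kwargs": {"commands": [[0,0,-15,0,0,0,1],[0,0,-30,0,0,0,1],[0,0,-30,0,0,0,1],[0,0,-30,0,0,0,1],[0,0,-20,0,0,0,1],[0,0,-12,0,0,0,1],[0,0,-4,0,0,0,1],[0,0,0,0,0,0,1],[0,0,0,0,0,0,1]]}}

```text
t: 10.95
position: [456.3, 329.9, 49.7]
eef_rot: [0.78, 0.625, 0.001, 0.0]
wrist_force: [0.4, -0.7, -1.3]
width: 57.4
gripper_force: 30.0
```

Request:
{"fn": "jog_arm", "kwargs": {"commands": [[0,0,-2,0,0,0,1],[0,0,-2,0,0,0,1],[0,0,0,0,0,0,1]]}}

```text
t: 11.25
position: [455.5, 329.6, 44.9]
eef_rot: [0.78, 0.625, 0.0, 0.0]
wrist_force: [0.2, 0.7, 0.1]
width: 57.5
gripper_force: 30.0
```

Request:
{"fn": "jog_arm", "kwargs": {"commands": [[0,0,-1.5,0,0,0,1],[0,0,-1.5,0,0,0,1],[0,0,0,0,0,0,1]]}}

```text
t: 11.55
position: [455.3, 329.5, 41.5]
eef_rot: [0.78, 0.625, -0.0, -0.0]
wrist_force: [-0.2, 0.7, -0.7]
width: 56.9
gripper_force: 30.0
```

Request:
{"fn": "jog_arm", "kwargs": {"commands": [[0,0,-1,0,0,0,1],[0,0,0,0,0,0,1]]}}

```text
t: 11.75
position: [455.3, 329.5, 40.5]
eef_rot: [0.78, 0.625, -0.0, -0.0]
wrist_force: [-0.3, -0.5, -0.7]
width: 57.4
gripper_force: 30.0
```

Request:
{"fn": "jog_arm", "kwargs": {"commands": [[0,0,-1,0,0,0,1],[0,0,0,0,0,0,1]]}}

```text
t: 11.95
position: [455.4, 329.5, 39.6]
eef_rot: [0.78, 0.625, -0.0, -0.0]
wrist_force: [0.4, -0.5, -1.0]
width: 57.2
gripper_force: 30.0
```

Request:
{"fn": "jog_arm", "kwargs": {"commands": [[0,0,-0.7,0,0,0,1],[0,0,0,0,0,0,1]]}}

```text
t: 12.15
position: [455.4, 329.6, 38.9]
eef_rot: [0.78, 0.625, -0.0, -0.0]
wrist_force: [0.3, 0.5, -0.6]
width: 57.1
gripper_force: 30.0
```

Request:
{"fn": "jog_arm", "kwargs": {"commands": [[0,0,-0.7,0,0,0,1],[0,0,0,0,0,0,1]]}}

```text
t: 12.35
position: [455.4, 329.6, 38.8]
eef_rot: [0.78, 0.625, -0.0, -0.0]
wrist_force: [-2.2, -0.6, 4.7]
width: 57.2
gripper_force: 30.0
```

Contact on the mat (4.7 N). Releasing, then lifting straight up.

Request:
{"fn": "jog_arm", "kwargs": {"commands": [[0,0,0,0,0,0,-1],[0,0,0,0,0,0,-1],[0,0,0,0,0,0,-1],[0,0,0,0,0,0,-1],[0,0,0,0,0,0,-1],[0,0,0,0,0,0,-1]]}}

```text
t: 12.95
position: [455.4, 329.6, 38.2]
eef_rot: [0.78, 0.625, -0.0, -0.0]
wrist_force: [0.3, -0.1, -1.2]
width: 88.4
gripper_force: 0.0
```

Request:
{"fn": "jog_arm", "kwargs": {"commands": [[0,0,10,0,0,0,-1],[0,0,20,0,0,0,-1],[0,0,40,0,0,0,-1],[0,0,40,0,0,0,-1],[0,0,40,0,0,0,-1],[0,0,20,0,0,0,-1],[0,0,0,0,0,0,-1],[0,0,0,0,0,0,-1]]}}

```text
t: 13.75
position: [455.3, 329.5, 208.5]
eef_rot: [0.78, 0.625, 0.0, 0.0]
wrist_force: [0.7, 0.4, -0.1]
width: 88.2
gripper_force: 0.0
```

Run:
```python
from h import *
s,p=shot('scene');print(s['position'],s['width'])
find(p,s,['small_tin','big_tin'])
cv2.imwrite('pics/s3c.png',cv2.resize(p['frame'][100:300,150:450,::-1],None,fx=2.5,fy=2.5))
```

```text
[455.30842188 329.53393511 208.46624702] 88.19755270206943
small_tin 0.59 [456.8 333.7   3.5] [295.  169.7]
big_tin 0.65 [563.4  36.4  51.7] [278.1 230.6]
big_tin 0.58 [542.8 -46.1  73.8] [253.1 241.7]
```

View pics/s3c.png

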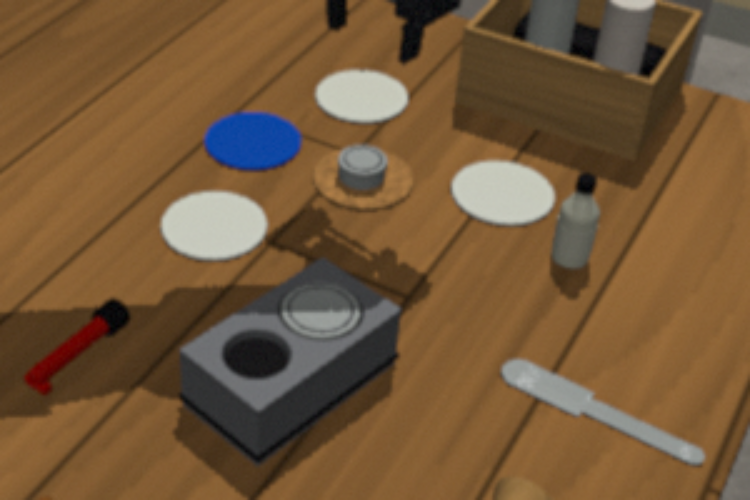

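The small tin stands upright in the middle of the cork mat at crop (362,167), the big tin is flush, and the gripper is clear.

```bash
python3 -c "
from plant import bot
print(bot.hand_in())"
```

```text
the job is handed in; nothing more can be done
None
```

The job is handed in: I clicked the small tin up, lifted it out and set it upright in the middle of the cork mat, and the large tin is still clicked down in its well.

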